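Set and lock the fold length on a desktop letter folder

ROBOT

A 6-joint arm with a two-finger parallel gripper is mounted at the origin on the work surface; the furniture and walls round the work are solid. World frame = base frame: x ahead of the robot, y to its left, z up, the work surface at z = 0. Lengths are in mm, angles in rad, forces in N, time in s.
With the tool pointing down it reaches from about 400 to 825 mm from the base axis. Payload 7 kg.
Tool frame: the origin (TCP) lies at the very end of the fingers, on their centre line; the grasp point (between the pads) lies 19 mm behind it; z points along the fingers, y is the line along which they close (so a half turn about z gives the same grasp; the last joint's range is limited). The gripper opens to 88 mm and grips with 3 to 60 N. Pads are 19 mm wide; open, the fingers measure 130 mm over their backs; the gripper's body (78 mm by 193 mm) begins 47 mm behind the grasp point.
Start: joints at [1.475, 0.359, 0.012, 0, -1.224, -0.288], TCP at [252.758, 625.866, 226.561] pointing down, gripper open.
Joint ranges: [-3.07, 3.07], [-1.43, 2.12], [-1.02, 1.25], [-3.03, 1.67], [-3.05, -0], [-3.03, 3.03]. Speed limits (rad/s): [2.39, 2.39, 3.01, 3.14, 3.14, 3.14].

INTERFACE

Orientations are given as a unit quaternion [x, y, z, w].
In Python, from plant import bot gives the robot as it stands. Calls block until the motion is done:
- bot.move_ptp(position, orientation): joint-space move of the TCP to a pose.
- bot.line_to(position, velocity=150, ori=None): straight line of the TCP; ori=None keeps the orientation; velocity is the mean speed in mm/s.
- bot.move_joints(angles): joint-space move.
- bot.move_gripper(opening, force=None): finger opening in mm; force is the grip in N (None keeps the last); returns when the fingers have stopped.
- bot.pause(seconds).
- bot.solve_ik(position, orientation): joint angles nearest the present ones, or None.
- bot.read_state(): the state.
- bot.camera(name): name is "scene" or "top"; returns the picture (420x560x3 uint8, red, green, blue); there is no depth.
- bot.get_calibration(name): a dict with "fx", "fy", "cx", "cy" (pixels), "view" (4x4, takes a point from world to camera coordinates). Camera axes: x right, y up, looking along -z (the intrinsics and any distortion apply to the point x, -y, -z); pixel columns grow to the right and rows downward; lengths in mm; the calibration is good to about 2 mm. A picture is of the moment at which its call begins. get_calibration takes no time and is no camera call.
A pose or a line that the arm cannot do raises bot.Unreachable and nothing moves.
- bot.close_job(): hands the job in; it is judged then, once.
The state is a dict: "t": time; "joint_pos": joint angles; "qvel": joint speeds; "tau": joint torques, N m; "tcp_pos": TCP position; "eef_rot": TCP orientation; "contact_force": force on the tool from outside, world axes, zero at the start; "moment": the same for the moment, N m; "width": finger opening in mm; "finger_force": force on a finger pad.
Only numpy, scipy, OpenCV 4.12 (cv2) and the standard library are available. Lean on these libraries where they do the work, as an engineer would, in place of code of your own. Each camera call takes 0.05 s, during which the arm holds its last target. There are 200 camera calls.

TASK

Set the letter folder on the desk for the next job: swing its blue clamp lever all the way to the left to free the black dial, turn the dial until the white index mark points at the red line of the scale, then swing the lever all the way back so the setting stays locked. Do it all by pushing gently with the fingertips, without pinching or lifting anything, and leave the scale plate and the things around as they are.

Things in the scene. Friction and masses are not known exactly. Their poses are not given: they have to be found in the camera images.
- folder: letter folding machine: light grey case 185x300 mm, heavy, does not move. Origin at the desk under it; x points to its back, y to its left, z up. Flat dark deck, top at z 85 mm, x -88 to 43, y -140 to 140 mm; behind it a 17 mm step and a sheet hopper 160 mm wide leaning back, up to z 233 mm
- dial_axis (a point): point on the dial's upright axis, at half the height of its finger bar (folder frame x -15, y -65, z 107.5 mm)
- dial_index (a point): end of the white index mark, on the edge of the dial's round skirt, 44 mm from the axis. Skirt: radius 44 mm, top at z 94 mm. The mark also runs as a white line along one half of the black finger bar
- red_line (a point): point on the skirt's edge, 44 mm from the axis, where the red line of the scale points to it. Scale plate: white disc, radius 60 mm, top at z 87 mm, lines every 12 degrees, one thick red, others black; stiff, preset differently each time; leave it alone
- dial (a joint): angle of the dial, rad, -2 to 2, growing counter-clockwise seen from above; at 0 the index points to the folder's back. Black finger bar across the dial's middle, 66 mm long, 15 mm wide, z 94 to 121 mm, stands along the index: push its side near one end, about 2 N. Stays where it is left; while clamped it hardly turns
- clamp (a joint): angle of the blue clamp lever, rad: 0 clamped (lever points to the folder's back), 1.1 free (swung to the folder's left, counter-clockwise from above). Moves at 2 to 4 N at its end, stiffer in the 0.35 rad next to clamped; stays where it is left, stops at 0 and 1.1
- clamp_pivot (a point): on the lever's upright axis at mid-height of the lever (folder frame x -35, y 45, z 104 mm)
- clamp_grip (a point): centre of the upright round finger grip at the lever's end, 62 mm from the pivot; the grip is 18 mm across, z 94 to 120 mm. The arm between is 12 mm wide, z 98 to 110 mm
- eraser: white rubber in a blue card sleeve, 21x46x13 mm, lying on the front left of the folder's deck; leave it
- clip_a: black binder clip, 24x25x35 mm, standing on the front right of the folder's deck; leave it
- mug: speckled mug, 85x118x102 mm, behind the folder on the left; leave it
- card_tin: dark teal tin, 84x116x43 mm, far behind the folder on the left; leave it
- tape_roll: roll of paper tape, 65 mm across, 19 mm high, lying behind the folder; leave it
- stapler: pale green stapler, 36x128x42 mm, far behind the folder; leave it
- marker_teal: teal marker, 17x124x17 mm, lying to the right of the folder; leave it

How it is judged (in metres and radians):
On the way, in this order (a step that is already met when the one before it is completed fails the run):
1. the clamp lever is swung fully to the left, the dial is free (value of joint clamp above 0.95 rad), for 0.1 s.
2. with the clamp free, the index mark rests on the red line (distance between dial_index and red_line below 0.003 m and value of joint clamp above 0.8 rad and velocity of joint dial between -0.05 and 0.05 rad/s), for 0.3 s.
3. the clamp lever is fully back and the index still on the red line (distance between dial_index and red_line below 0.003 m and value of joint clamp below 0.08 rad), for 0.2 s.
At the end, for the whole second after the job is handed in: The index mark stands on the red line within 3 mm at the dial's edge (about 4 degrees), the dial is at rest, and the clamp lever is back at the clamped end within 0.08 rad (all of step 3 and velocity of joint dial between -0.02 and 0.02 rad/s); the robot touches nothing.
It fails at once if a bystander was moved or lifted by more than 15 mm (distance of any of eraser, clip_a, mug, card_tin, tape_roll, stapler, marker_teal from where it was at the start of the episode above 0.015 m).
It fails at once if the preset scale plate was turned (distance of red_line from where it was at the start of the episode above 0.003 m).
It fails at once if the dial or the lever was pinched or forced (more than 30 N) (contact force between the fingers and dial above 30 N or contact force between the fingers and clamp above 30 N).
It also fails if it takes over 67 s, if anything falls off the work surface, if the arm or the gripper's body presses on something with over 40 N, if the wrist force passes 120 N, or if a joint passes its speed limit or range.

## Working session

There is one attempt and no reset: what is moved stays moved. The work goes in short steps, each a Python script; the robot and the scene stay as the last script left them, time stands still between calls to the robot, and variables do not carry over. Pictures are saved under pics/ and viewed, at most 10 in all, crops included, and the job is handed in when it is done.

```bash
mkdir -p pics; ls; python3 - <<'E'
from plant import bot
import cv2,json
for n in("scene","top"):
    im=bot.camera(n); cv2.imwrite(f"pics/{n}0.png",im[:,:,::-1])
    c=bot.get_calibration(n); print(n,{k:(v if not hasattr(v,'tolist') else v.tolist()) for k,v in c.items()})
s=bot.read_state(); print(s)
E
```

```text
pics
scene {'fx': 382.0635499574177, 'fy': 382.0635499574177, 'cx': 282.77154669253815, 'cy': 210.14362164134607, 'view': [[0.9411622223510435, 0.33710940187948135, 0.023893982165038047, -497.86776352693033], [-0.22014497368857844, 0.5578980471231352, 0.8001787047752819, 105.53255761222408], [0.25641735857562353, -0.7583581081393211, 0.5992855062826477, -1184.848650992025], [0.0, 0.0, 0.0, 1.0]]}
top {'fx': 456.7122598949281, 'fy': 456.7122598949281, 'cx': 278.3993247419913, 'cy': 211.0544995985319, 'view': [[-0.012026208156268895, -0.999900108882245, 0.007425804647060344, -71.13448413229658], [0.9856755176646521, -0.010605093848883394, 0.16831905970797267, -571.5548272600214], [-0.16822349477377344, 0.009343673888283301, 0.9857045965015926, -923.9527959047748], [0.0, 0.0, 0.0, 1.0]]}
{'t': 0.1, 'joint_pos': array([ 1.47510205e+00,  3.59337070e-01,  1.11711553e-02, -2.96403520e-04,
       -1.22413462e+00, -2.88103285e-01]), 'qvel': array([-0.00061304, -0.00153094,  0.00021264,  0.00051246,  0.00105411,
       -0.00064563]), 'tau': array([-1.49610947e-03, -5.84163666e+01,  2.93752867e+01,  7.01557696e+00,
        1.02019671e-02, -4.32470904e-05]), 'tcp_pos': array([252.61350302, 625.47574467, 225.71347704]), 'eef_rot': array([ 9.81633951e-01, -1.90772641e-01, -6.64591926e-05,  7.62010056e-04]), 'contact_force': array([ 0.26798707,  0.01745008, -0.05215711]), 'moment': array([ 0.01891316,  0.04589678, -0.0153335 ]), 'finger_force': 0.0, 'width': 87.52982113112141}
```

View pics/scene0.png

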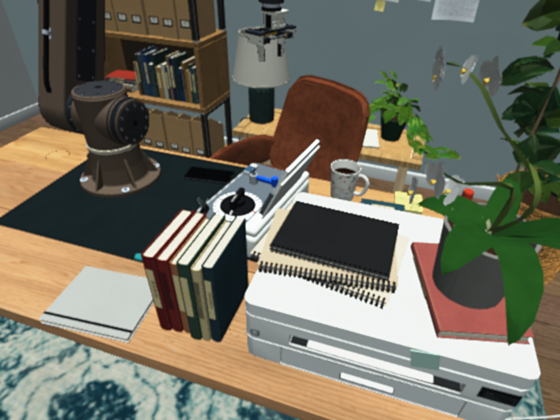

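View pics/top0.png

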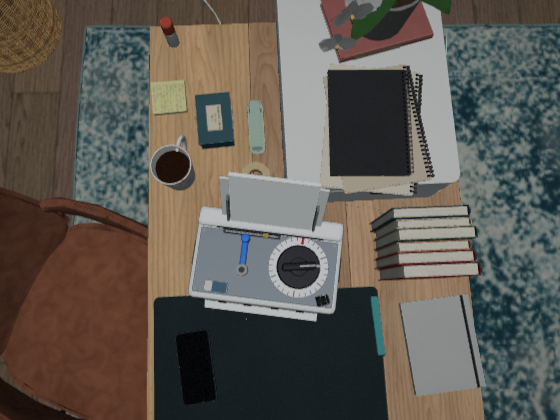

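The top view shows the folder deck at about (190–342, 210–318), with the blue lever from (242,270) to (246,238), the dial at (298,267) and its white line pointing right, and the red line near (302,240). The clip is at (322,300) and the eraser at (216,287). I'll zoom in and measure next.

```bash
cat > h.py <<'E'
import numpy as np,cv2
from plant import bot
C=bot.get_calibration("top"); V=np.array(C["view"])
def ray(u,v,z):
    d=np.array([(u-C["cx"])/C["fx"],-(v-C["cy"])/C["fy"],-1.]); R=V[:3,:3]
    o=-R.T@V[:3,3]; d=R.T@d; return (o+d*(z-o[2])/d[2])
def pix(p):
    q=V[:3,:3]@np.asarray(p,float)+V[:3,3]; return np.array([C["cx"]+C["fx"]*q[0]/-q[2],C["cy"]-C["fy"]*q[1]/-q[2]])
def cen(m): 
    ys,xs=np.nonzero(m); return np.array([xs.mean(),ys.mean()]),len(xs)
E
python3 - <<'E'
from h import *
im=cv2.imread("pics/top0.png"); x0,y0=180,195
cv2.imwrite("pics/crop0.png",cv2.resize(im[y0:y0+130,x0:x0+170],None,fx=4.6,fy=4.6,interpolation=cv2.INTER_CUBIC))
hsv=cv2.cvtColor(im,cv2.COLOR_BGR2HSV); H,S,W=[hsv[...,i].astype(int) for i in range(3)]
roi=np.zeros(H.shape,bool); roi[225:310,195:340]=1
blue=roi&(H>105)&(H<125)&(S>170)&(W>90)
red=roi&((H<8)|(H>172))&(S>110)&(W>80)
for n,m in(("blue",blue),("red",red)):
    ys,xs=np.nonzero(m); print(n,len(xs),xs.min(),xs.max(),ys.min(),ys.max(),cen(m)[0]) if len(xs) else print(n,0)
E
```

```text
blue 178 240 249 234 263 [243.96067416 247.16292135]
red 10 301 303 238 243 [302.2 240.3]
```

View pics/crop0.png

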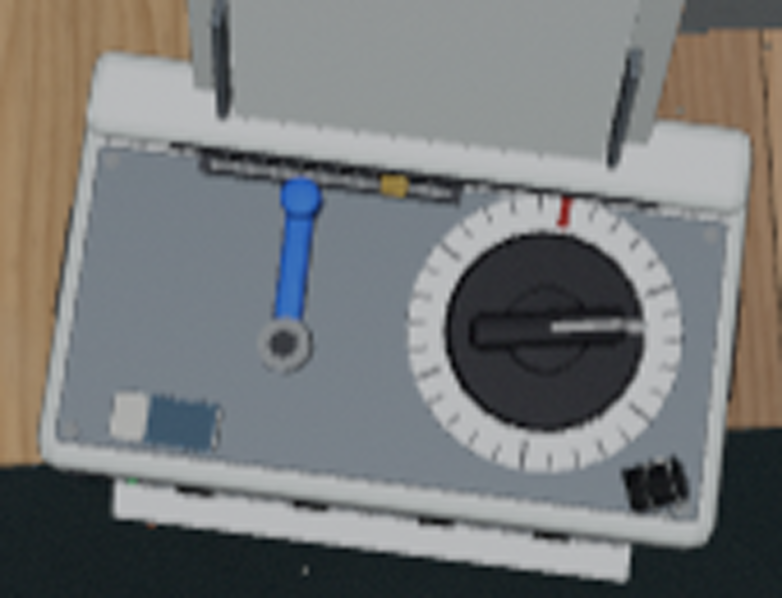

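The crop shows the lever pivot at about (242,270), the grip at (245.4,238), the dial centre at (298.5,267), the white index pointing slightly up and to the right, and the red line at (302.5,240). Next I'll fit the folder frame and the angles.

```bash
cat >> h.py <<'E'
from scipy.optimize import least_squares
def circ(P):
    f=lambda q:np.hypot(P[:,0]-q[0],P[:,1]-q[1])-q[2]
    return least_squares(f,[*P.mean(0),50],loss="soft_l1").x
def measure(im,ax):
    """ax: approx dial axis world xy. returns skirt circle, disc circle, red and index world angles"""
    im=cv2.cvtColor(im,cv2.COLOR_RGB2BGR); S=6
    def patch(z):  # rectified top-down patch at height z, 0.25mm/px, 160 mm
        c=np.array([[80,80],[-80,80],[-80,-80],[80,-80]],float)+ax   # world x up, y left
        src=np.float32([pix([*p,z]) for p in [c[0],c[3],c[2],c[1]]])
        M=cv2.getPerspectiveTransform(src,np.float32([[0,0],[640,0],[640,640],[0,640]]))
        return cv2.warpPerspective(im,M,(640,640),flags=cv2.INTER_CUBIC)
    w=lambda u,v:np.array([ax[0]+80-v*.25,ax[1]+80-u*.25])
    return patch,w
E
python3 - <<'E'
from h import *
im=bot.camera("top")
a0=ray(298.5,267.2,94)[:2]; print("axis0",a0)
patch,w=measure(im,a0)
def radial(p,rs,thr,up):
    g=cv2.cvtColor(p,cv2.COLOR_BGR2GRAY); out=[]
    for t in np.linspace(0,2*np.pi,180,False):
        q=np.array([[320-4*r*np.sin(t),320-4*r*np.cos(t)] for r in rs],np.float32)
        v=cv2.remap(g,q[:,0].copy().reshape(1,-1),q[:,1].copy().reshape(1,-1),1)[0].astype(float)
        d=np.gradient(v)*up; i=d.argmax()
        if d[i]>thr: out.append(w(*q[i]))
    return np.array(out)
P=patch(94); c=circ(radial(P,np.arange(36,52,.5),3,1)); print("skirt",c)
D=patch(87); d=circ(radial(D,np.arange(53,68,.5),3,-1)); print("disc",d)
cv2.imwrite("pics/rect.png",P)
hsv=cv2.cvtColor(D,cv2.COLOR_BGR2HSV).astype(int)
m=((hsv[...,0]<8)|(hsv[...,0]>172))&(hsv[...,1]>90)
k,n=cen(m); r=w(*k); print("red",r,n,np.hypot(*(r-c[:2])))
piv=ray(242,269.6,112)[:2]; grip=ray(245.4,238.0,120)[:2]
print("pivot",piv,"grip",grip,np.hypot(*(piv-grip)),"dir",np.arctan2(*(grip-piv)[::-1]))
print("piv-axis",piv-c[:2],np.hypot(*(piv-c[:2])),"expected",np.hypot(20,110))
yaw=np.arctan2(*(piv-c[:2])[::-1])-np.arctan2(110,-20); print("yaw from piv",yaw)
print("red world ang",np.arctan2(*(r-c[:2])[::-1]))
# index line
g=cv2.cvtColor(patch(121),cv2.COLOR_BGR2GRAY)
for (u,v,z) in((300.5,266.3,121),(312.5,265.6,121),(318.5,265.5,94)):
    print("idx",ray(u,v,z)[:2], np.arctan2(*(ray(u,v,z)[:2]-c[:2])[::-1]))
R=lambda y:np.array([[np.cos(y),-np.sin(y)],[np.sin(y),np.cos(y)]])
print("hopper top L/R folder",[ (R(yaw).T@(ray(u,v,233)[:2]-c[:2])+[-15,-65]).round() for u,v in((230,175),(327,187))])
E
```

```text
axis0 [ 449.32107771 -115.81272568]
skirt [ 450.68156497 -114.73257731   43.09701048]
disc [ 450.88967034 -115.01070553   59.82024338]
red [ 503.44014021 -124.96053818] 800 53.74084521822912
pivot [445.13447722  -4.84585306] grip [505.91539061 -11.95861603] 61.195676567664414 dir -0.11649313064575795
piv-axis [ -5.54708776 109.88672425] 110.0266438149095 expected 111.80339887498948
yaw from piv -0.12941625887615316
red world ang -0.19148815499565375
idx [ 449.75311392 -118.31053872] -1.8246881501140155
idx [ 450.82593326 -141.51522215] -1.5654060117988735
idx [ 452.21686751 -155.68794291] -1.5333266585875192
hopper top L/R folder [array([121.,  76.]), array([120., -94.])]
```

```bash
cat >> h.py <<'E'
from scipy.spatial.transform import Rotation as Ro
YAW=-0.125; AX=np.array([450.8,-114.9]); O=np.array([-15.,-65.]); PV=np.array([-35.,45.])
def rot(a): return np.array([[np.cos(a),-np.sin(a)],[np.sin(a),np.cos(a)]])
def W(f,z): return np.array([*(AX+rot(YAW)@(np.asarray(f,float)-O)),z])
def F(p): return O+rot(YAW).T@(np.asarray(p[:2])-AX)
def quat(a,flip):   # tool down, tool y along folder y turned by a
    y=np.array([-np.sin(YAW+a),np.cos(YAW+a),0])*(-1 if flip else 1); z=np.array([0,0,-1.]); return Ro.from_matrix(np.c_[np.cross(y,z),y,z]).as_quat()
def grip(phi): return PV+62*np.array([np.cos(phi),np.sin(phi)])
def lever(phi,s,gap=0):  # finger centre, s=+1 pushes to the left, -1 pushes back right
    n=s*np.array([np.sin(phi),-np.cos(phi)]); k=np.clip(phi/.4,0,1)
    return grip(phi)+(9+gap)*n+[s*9.5*k-(5*(1-k)),-s*21]
def go(f,z,v=60,lim=14):
    bot.line_to(W(f,z),velocity=v); st=bot.read_state(); fc=st["contact_force"]
    return np.hypot(*fc[:2])>lim, rot(YAW).T@fc[:2], F(st["tcp_pos"])
E
python3 - <<'E'
from h import *
for fl in(0,1):
    q=quat(0,fl)
    for n,f,z in(("start",lever(0,1,6),300),("start",lever(0,1,6),105),("end",lever(1.05,1),105),("back",lever(1.1,-1,10),105),("dialA",[2+5,-40],105),("dialB",[-45,-30],105),("dialC",[-45,-30],300)):
        j=bot.solve_ik(W(f,z),q); print(fl,n,W(f,z).round(),None if j is None else np.round(j,2))
E
```

```text
0 start [497. -46. 300.] [ 0.3   0.02 -0.24  0.   -1.3  -2.  ]
0 start [497. -46. 105.] [ 0.3   0.19 -0.53  0.   -0.85 -2.  ]
0 end [496.  19. 105.] [ 0.43  0.18 -0.54  0.   -0.85 -2.13]
0 back [457.  81. 105.] [ 0.6   0.13 -0.61  0.   -0.83 -2.3 ]
0 dialA [476. -93. 105.] [ 0.21  0.17 -0.56  0.   -0.84 -1.91]
0 dialB [425. -76. 105.] [ 0.28  0.08 -0.67  0.   -0.82 -1.98]
0 dialC [425. -76. 300.] [ 0.28 -0.1  -0.36  0.   -1.31 -1.98]
1 start [497. -46. 300.] [ 0.3   0.02 -0.24  0.   -1.3   1.14]
1 start [497. -46. 105.] [ 0.3   0.19 -0.53  0.   -0.85  1.14]
1 end [496.  19. 105.] [ 0.43  0.18 -0.54  0.   -0.85  1.01]
1 back [457.  81. 105.] [ 0.6   0.13 -0.61  0.   -0.83  0.84]
1 dialA [476. -93. 105.] [ 0.21  0.17 -0.56  0.   -0.84  1.23]
1 dialB [425. -76. 105.] [ 0.28  0.08 -0.67  0.   -0.82  1.16]
1 dialC [425. -76. 300.] [ 0.28 -0.1  -0.36  0.   -1.31  1.16]
```

```bash
python3 - <<'E'
from h import *
q=quat(0,1)
p=bot.read_state()["tcp_pos"]
bot.line_to([p[0],p[1],300],velocity=200)
bot.move_gripper(0)
bot.move_ptp(W(lever(0,1,8),300),q)
print(go(lever(0,1,8),130,200)); print("down",go(lever(0,1,8),106,60))
for phi in np.r_[0.0,np.arange(.08,1.05,.12),1.04]:
    s,f,x=go(lever(phi,1),106,50); print(round(phi,2),f.round(1),(x-lever(phi,1)).round(1))
    if s: print("STOP");break
print(bot.read_state()["t"],bot.read_state()["width"])
cv2.imwrite("pics/t1.png",cv2.resize(bot.camera("top")[195:325,180:350,::-1],None,fx=4.6,fy=4.6,interpolation=cv2.INTER_CUBIC))
E
```

```text
(np.False_, array([0.24460468, 0.37349361]), array([22.76031373,  7.32533675]))
down (np.False_, array([0.53974265, 0.24805197]), array([21.94217533,  6.9264217 ]))
0.0 [-0.5  0.1] [0.2 0.5]
0.08 [-0.2  0.1] [0.3 0.3]
0.2 [0.4 1. ] [0.3 0.3]
0.32 [-0.9  0.2] [0.3 0.4]
0.44 [ 0.1 -0.3] [0.2 0.3]
0.56 [ 0.1 -0.5] [0.3 0.5]
0.68 [0.6 0.2] [-0.1  0.3]
0.8 [0.1 0.6] [-0.3  0.3]
0.92 [0.2 0.4] [-0.2  0.2]
1.04 [-0.2 -0.7] [-0.3  0.1]
1.04 [0.  0.3] [0. 0.]
9.4583 0.2352633731966957
```

View pics/t1.png

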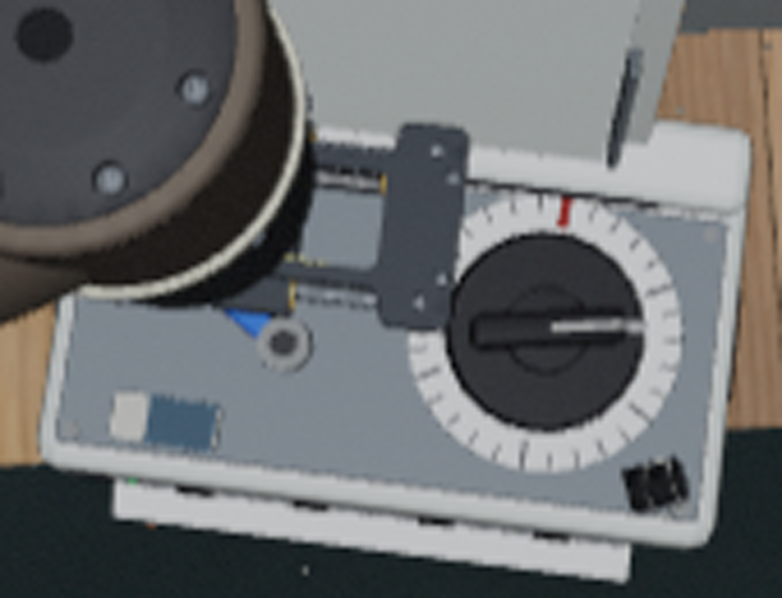

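The lever is at the left, with its blue arm pointing left and slightly up from the pivot at (285,343) in the crop. The dial is untouched. Now the dial, stopping a little short so I can check it.

```bash
cat >> h.py <<'E'
def dial(th,gap=0,r=24):
    b=-np.array([np.cos(th),np.sin(th)]); n=np.array([b[1],-b[0]])
    return O+r*b+(7.5+gap)*n+[9.5,21]
E
python3 - <<'E'
from h import *
x=lever(1.04,1)+[6,-6]
print(go(x,106,60)); go(x,150,200)
go(dial(-1.41,8),150,200)
cv2.imwrite("pics/t2.png",cv2.resize(bot.camera("top")[195:325,180:350,::-1],None,fx=4.6,fy=4.6,interpolation=cv2.INTER_CUBIC))
print("down",go(dial(-1.41,8),101,80))
for th in np.r_[np.arange(-1.41,-.15,.14),-.13]:
    s,f,x=go(dial(th),101,45); print(round(th,2),f.round(1),(x-dial(th)).round(1))
    if s: print("STOP");break
x=dial(th,8); go(x,101,60); go(x,150,200); go(x+[20,70],150,200)
print(bot.read_state()["t"])
cv2.imwrite("pics/t3full.png",bot.camera("top")[...,::-1])
cv2.imwrite("pics/t3.png",cv2.resize(cv2.imread("pics/t3full.png")[195:325,180:350],None,fx=4.6,fy=4.6,interpolation=cv2.INTER_CUBIC))
E
```

```text
(np.False_, array([ 0.37551937, -0.13241998]), array([19.9202977 , 66.55088091]))
down (np.False_, array([ 1.19883879, -0.88333754]), array([  6.2509585 , -17.64011317]))
-1.41 [0.9 0.1] [-0.2 -0. ]
-1.27 [1.9 0. ] [-0.1  0. ]
-1.13 [0.7 0.6] [-0.3 -0. ]
-0.99 [0.1 0.3] [-0.4 -0.1]
-0.85 [ 0.6 -0.5] [-0.4 -0.1]
-0.71 [0.7 0.3] [-0.4 -0.2]
-0.57 [-0.1  0.8] [-0.5 -0.2]
-0.43 [-0.5  0.3] [-0.4 -0.2]
-0.29 [ 0.4 -0.3] [-0.3 -0.3]
-0.13 [-3.   8.4] [-0.   0.9]
15.325
```

View pics/t2.png

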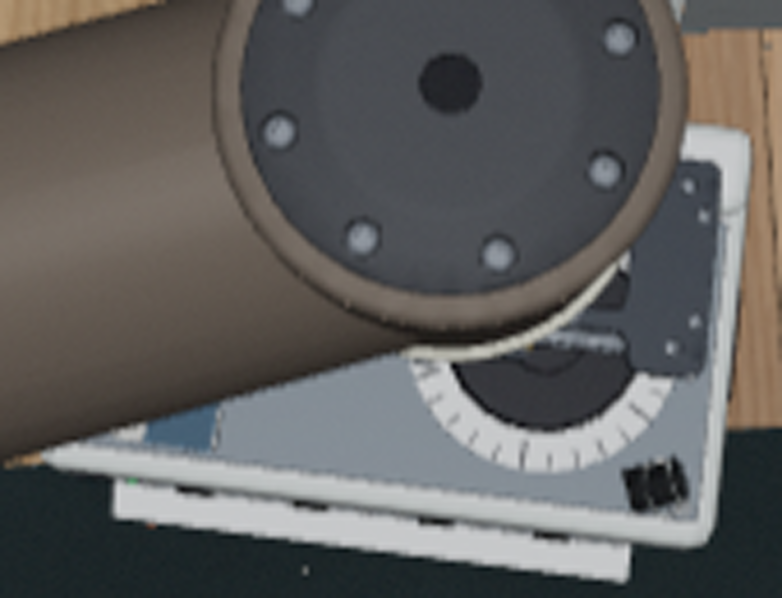

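View pics/t3.png

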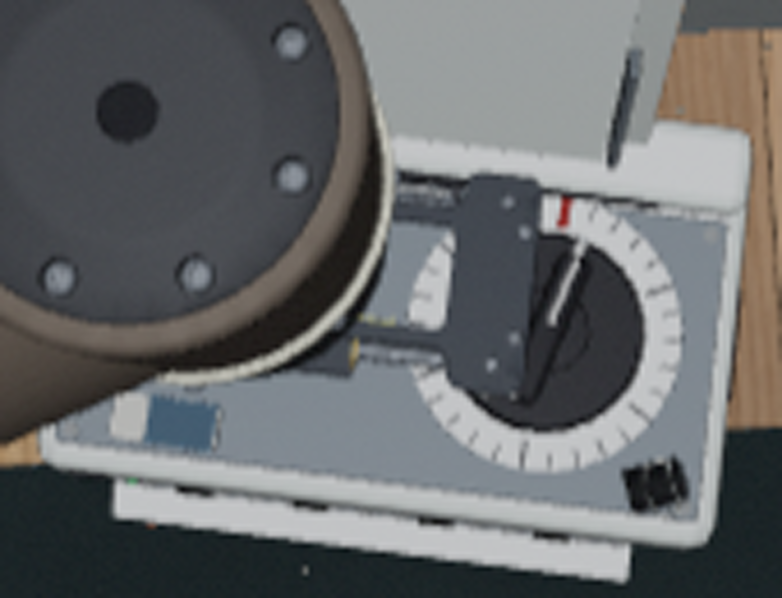

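The dial's index is now at (588,243) in the crop, still short of red at (566,212), and the last step showed 8 N. I'll clear the arm to the left and measure the lever and dial angles.

```bash
cat >> h.py <<'E'
def look(name):
    im=bot.camera("top"); b=cv2.cvtColor(im,cv2.COLOR_RGB2BGR); cv2.imwrite(f"pics/{name}f.png",b)
    cv2.imwrite(f"pics/{name}.png",cv2.resize(b[195:325,180:350],None,fx=4.6,fy=4.6,interpolation=cv2.INTER_CUBIC))
    patch,w=measure(im,AX)
    g=patch(87); h=cv2.cvtColor(g,cv2.COLOR_BGR2HSV).astype(int)
    k,n=cen(((h[...,0]<8)|(h[...,0]>172))&(h[...,1]>90)); r=w(*k)-AX
    red=np.arctan2(r[1],r[0])-YAW
    res={}
    for z,r0,r1 in((94,36,43),(121,8,31)):
        g=cv2.cvtColor(patch(z),cv2.COLOR_BGR2GRAY).astype(np.float32)
        A=np.arange(-2.2,2.2,.01); rr=np.arange(r0,r1,.5)
        u=320-4*rr[None]*np.sin(A[:,None]+YAW); v=320-4*rr[None]*np.cos(A[:,None]+YAW)
        s=cv2.GaussianBlur(cv2.remap(g,u.astype(np.float32),v.astype(np.float32),1),(1,1),0).mean(1)
        i=s.argmax(); j=slice(max(0,i-12),i+13); ww=np.clip(s[j]-s[j].min(),0,None)
        res[z]=round(float((A[j]*ww).sum()/ww.sum()),3)
    h=cv2.cvtColor(b,cv2.COLOR_BGR2HSV).astype(int); m=(h[...,0]>105)&(h[...,0]<125)&(h[...,1]>170)&(h[...,2]>90)
    m[:225]=0;m[300:]=0;m[:,:195]=0;m[:,275:]=0
    ys,xs=np.nonzero(m); P=np.array([F(ray(x,y,110)) for x,y in zip(xs,ys)])-PV
    lev=np.arctan2(P[:,1].mean(),P[:,0].mean()) if len(P) else None
    print("red",round(float(red),3),"index",res,"lever",lev,len(P),"maxr",np.hypot(*P.T).max() if len(P) else 0)
E
python3 - <<'E'
from h import *
go([0,250],200,250); look("t4"); print(bot.read_state()["t"],bot.read_state()["contact_force"])
E
```

```text
red -0.064 index {94: -0.289, 121: -0.292} lever 0.986090307034025 161 maxr 71.70185495747418
16.425 [ 0.04642691 -0.05753554 -0.33248426]
```

View pics/t4.png

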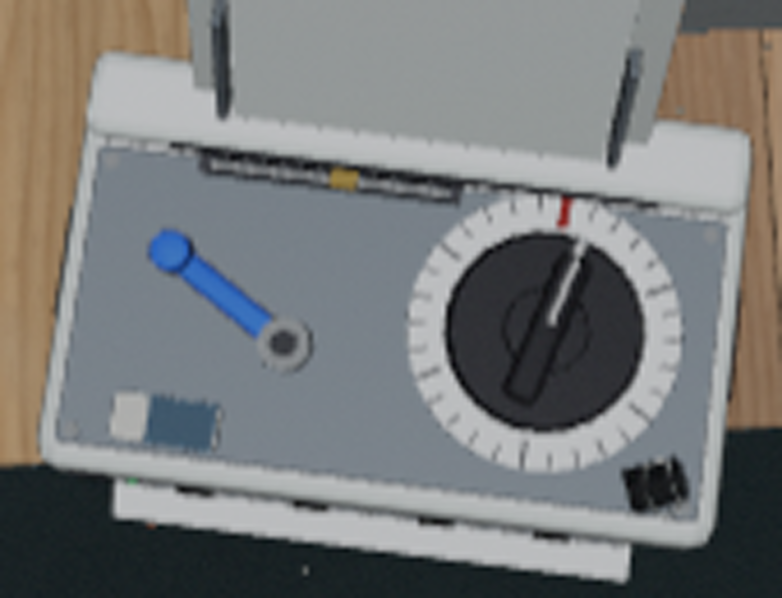

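Measured in the folder frame, red is at -0.064, the index at -0.29 and the lever at about 1.0. In the crop the grip is at (170,250). I'll first push the lever a little further to get clear margin on step 1, then finish the dial.

```bash
python3 - <<'E'
from h import *
x=lever(1.0,1,8)
go(x,200,250); go(x,106,120)
for phi in (1.04,1.08,1.10,1.12,1.14):
    s,f,p=go(lever(phi,1),106,25,6); print(round(phi,2),f.round(1),(p-lever(phi,1)).round(1))
    if s: print("STOP");break
x=lever(phi,1)+[6,-6]; go(x,106,60); go(x,150,200)
print(bot.read_state()["t"])
x=dial(-.3,10,28); go(x,150,200); go(x,101,100)
for th in np.arange(-.29,-.02,.03):
    s,f,p=go(dial(th,0,28),101,25,9); print(round(th,2),f.round(1),(p-dial(th,0,28)).round(1))
    if s: print("STOP");break
x=dial(th,10,28); go(x,101,60); go(x,150,200); go([0,250],200,250); look("t5"); print(bot.read_state()["t"])
E
```

```text
1.04 [-0.6  0. ] [-0.   0.1]
1.08 [ 0.7 -1.2] [0.1 0.1]
1.1 [ 0.5 -0.8] [0.1 0. ]
1.12 [ 1.5 -1.1] [0. 0.]
1.14 [ 4.4 -4.6] [ 0.6 -0.2]
STOP
20.4667
-0.29 [-0.2 -0.8] [ 0.  -0.2]
-0.26 [ 0.3 -0.1] [0. 0.]
-0.23 [-0.4 -0.9] [-0. -0.]
-0.2 [0.  0.2] [-0. -0.]
-0.17 [-0.3 -1.1] [-0. -0.]
-0.14 [0.6 1.5] [0.1 0.1]
-0.11 [0.5 3.7] [0.1 0.2]
-0.08 [-0.8  4. ] [0.1 0.2]
-0.05 [-0.7  6.1] [0.  0.4]
red -0.064 index {94: -0.189, 121: -0.187} lever 1.0663214238914167 162 maxr 71.32986651045067
26.3417
```

The lever is now at its left stop (1.07–1.1) and the dial is at -0.188. The real fingertip is about 3.9 mm narrower than I modelled, so I'll include that offset.

```bash
python3 - <<'E'
from h import *
x=dial(-.2,8,28); go(x,150,250); go(x,101,100)
for th in np.r_[np.arange(-.2,-.07,.03),-.064]:
    s,f,p=go(dial(th,-3.9,28),101,25,14); print(round(th,2),f.round(1),(p-dial(th,-3.9,28)).round(1))
    if s: print("STOP");break
x=dial(th,10,28); go(x,101,60); go(x,150,200); go([0,250],200,250); look("t6"); print(bot.read_state()["t"])
E
```

```text
-0.2 [-1.2  6.2] [0.5 0.6]
-0.17 [-2.2  7.6] [0.4 0.9]
-0.14 [-3.1  9.5] [0.1 1. ]
-0.11 [-4.4 11.5] [-0.4  1. ]
-0.08 [-5.2 11.7] [-0.9  1. ]
-0.06 [-7.1 11.2] [-1.2  0.9]
red -0.063 index {94: 0.125, 121: 0.114} lever 1.0659432388361405 164 maxr 71.32986651045067
32.225
```

View pics/t6.png

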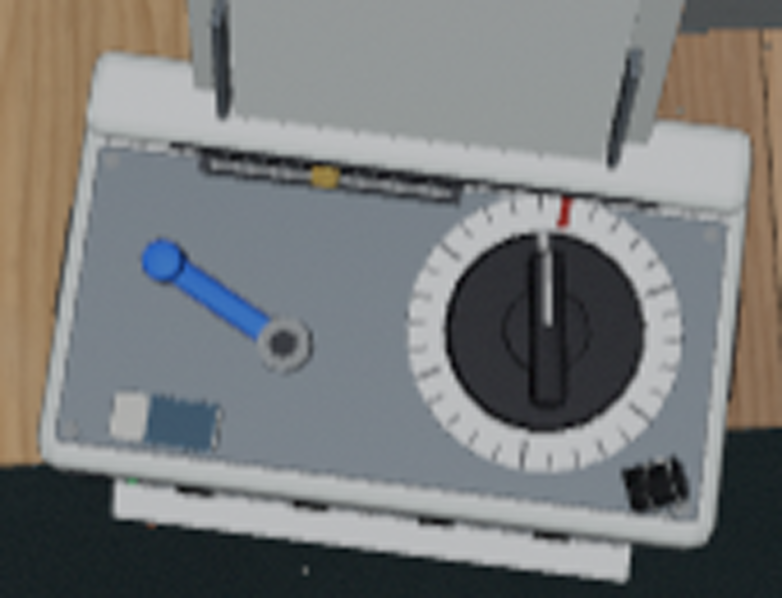

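The index overshot to +0.12 because the contact moved to the inner corner of the finger. I'll bring it back clockwise, pushing the front end from the right. The tool will turn with the bar so the contact stays flat near the bar's end.

```bash
cat >> h.py <<'E'
def cw(th,gap,r=27):
    b=-np.array([np.cos(th),np.sin(th)]); return O+r*b+(28.5+gap)*np.array([np.sin(th),-np.cos(th)])
def push_cw(ths,gap,lim=12):
    q0=quat(ths[0],1); x=cw(ths[0],10+gap)
    bot.line_to(W(x,150),velocity=300,ori=q0); go(x,101,120)
    for th in ths:
        bot.line_to(W(cw(th,gap),101),velocity=25,ori=quat(th,1)); st=bot.read_state(); f=rot(YAW).T@st["contact_force"][:2]
        print(round(th,3),f.round(1),(F(st["tcp_pos"])-cw(th,gap)).round(1))
        if np.hypot(*f)>lim: print("STOP");break
    x=cw(th,10+gap); go(x,101,80); go(x,150,300); bot.line_to(W([0,250],200),velocity=350,ori=quat(0,1))
E
python3 - <<'E'
from h import *
push_cw(np.array([.12,.08,.04,0.,-.03,-.05]),-2.)
look("t7"); print(bot.read_state()["t"])
E
```

```text
0.12 [-0.4  0.3] [0.1 0.2]
0.08 [-0.1  0.2] [-0.  -0.1]
0.04 [0.3 0.2] [ 0.  -0.1]
0.0 [-0.   0.1] [ 0.1 -0. ]
-0.03 [ 0.4 -0.6] [ 0.1 -0.1]
-0.05 [ 1.  -1.6] [ 0.1 -0. ]
red -0.064 index {94: 0.055, 121: 0.056} lever 1.0655891245056308 163 maxr 71.32986651045067
37.7417
```

```bash
python3 - <<'E'
from h import *
push_cw(np.array([.055,.02,-.02,-.045,-.064]),-5.3)
look("t8"); print(bot.read_state()["t"])
E
```

```text
0.055 [-0.4  0.1] [0.1 0.2]
0.02 [ 1.1 -1. ] [ 0.2 -0. ]
-0.02 [ 0.1 -2. ] [ 0.1 -0.1]
-0.045 [ 1.6 -2. ] [ 0.1 -0.1]
-0.064 [ 1.3 -2.1] [ 0.1 -0. ]
red -0.064 index {94: -0.068, 121: -0.074} lever 1.0655891245056308 163 maxr 71.32986651045067
42.9833
```

View pics/t8.png

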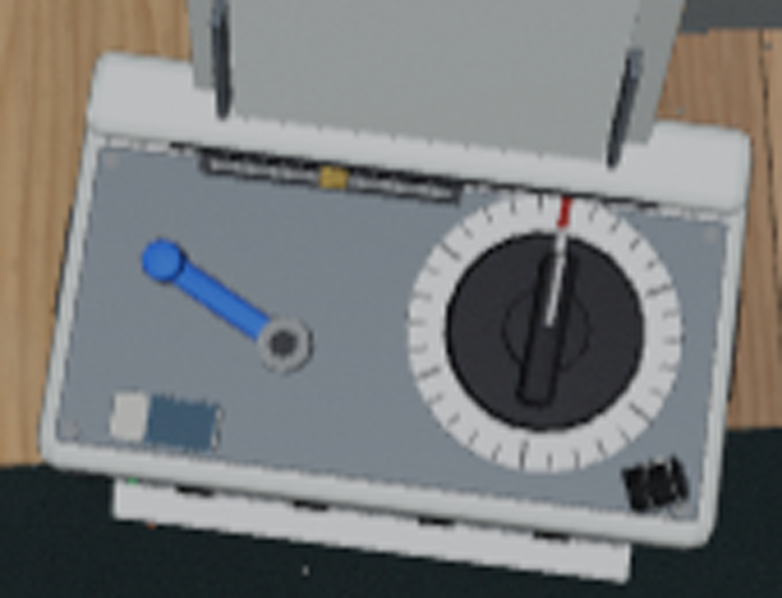

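The index lines up with the red line (-0.07 vs -0.064), with the lever still free. Now I'll swing the lever back.

```bash
python3 - <<'E'
from h import *
x=lever(1.1,-1,8)
go(x,150,250); go(x,106,120)
for phi in [1.1,.95,.8,.65,.5,.35,.2,.1,.05]:
    s,f,p=go(lever(phi,-1,-2),106,60,14); print(round(phi,2),f.round(1),(p-lever(phi,-1,-2)).round(1))
    if s: print("STOP");break
else:
  for k in range(7):
    x=lever(.05,-1,-2)-[0,1.0*(k+1)]; s,f,p=go(x,106,20,9); print(k,f.round(1),(p-x).round(1))
    if s: print("STOP");break
p=F(bot.read_state()["tcp_pos"])+[-3,10]
go(p,106,80); go(p,150,250); go([0,250],200,300); look("t9"); print(bot.read_state()["t"])
E
```

```text
1.1 [ 0.7 -0.6] [0.7 0. ]
0.95 [0.8 0.2] [ 0.4 -0.1]
0.8 [-0.2 -0.1] [ 0.2 -0.2]
0.65 [-0.6  0. ] [ 0.1 -0.2]
0.5 [-0.7  0.3] [ 0.  -0.2]
0.35 [-0.6  0.6] [-0.1 -0.4]
0.2 [ 0.3 -0.5] [-0.  -0.4]
0.1 [ 0.2 -0.2] [ 0.1 -0.2]
0.05 [-0.6  0.4] [ 0.  -0.1]
0 [-0.1  1.6] [0.1 0.2]
1 [-0.1  3. ] [0.3 0.2]
2 [2.1 3.7] [0.4 0.2]
3 [2.4 3.6] [0.4 0.1]
4 [2.1 3.5] [0.3 0.1]
5 [2.8 3.3] [0.2 0.1]
6 [3.  5.4] [0.3 0.4]
red -0.063 index {94: -0.068, 121: -0.074} lever -0.00821228862659268 173 maxr 70.88748441282563
50.025
```

View pics/t9.png

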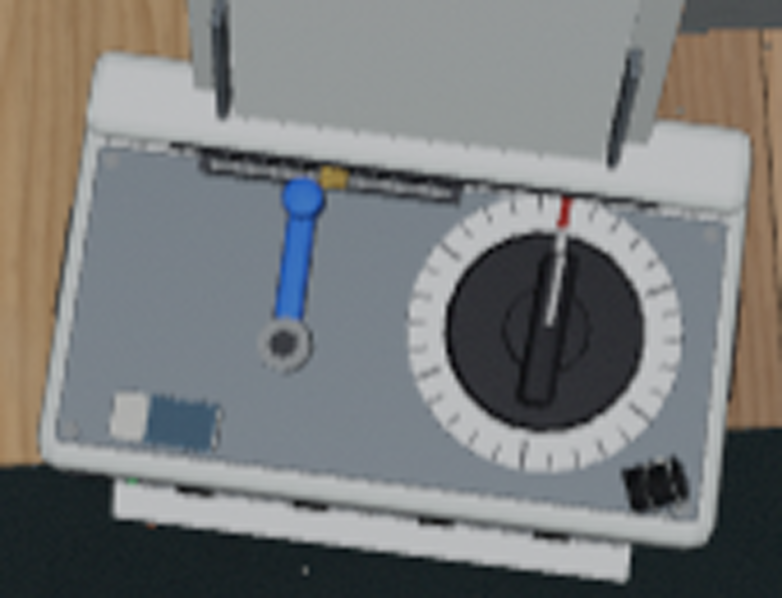

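The lever is back at its clamped position: the grip is at (302,200) in the crop, against (301,198) at the start. The index is still on red and the arm is clear.

```bash
python3 -c "
from plant import bot
print(bot.close_job())"
```

```text
the job is handed in; nothing more can be done
None
```

The job is handed in with the dial's index on the red line (about 0.01 rad off by camera, roughly 0.3 mm at the edge), the lever back at its clamped end, and the arm clear; the hand-in call gave no verdict.

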